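Fetch the cutting dies for two samples from behind the tape and the tin

TASK

Clear the tape roll and the eyelet tin off the wooden die rack onto the dark mat. Then bring to each blue tray the steel die that cut the sample lying on the cork-brown card just behind that tray, and stand it flat in the middle of the tray. When both dies are in their trays, put the tape roll and the tin back on the rack, each where it stood.

Things in the scene. Friction and masses are not known exactly. Their poses are not given: they have to be found in the camera images.
- tape_roll_center (a point): centre (half-way up) of the roll of black tape, 62 mm across, 19 mm high, lying flat on the rack; z axis up. It stands in one of the two yellow rings at the front of the rack. Grasp it over its diameter (outside).
- tin_center (a point): centre (half-way up) of the round bare-metal tin of brass eyelets, open on top, 62 mm across, 20 mm high, standing in the other yellow ring of the rack; z axis up. Grasp it over its outside diameter.
- die_round_center (a point): centre (half-way up) of the round steel cutting die, a ring about 40 mm across and 35 mm high, standing in one bay of the rack; z axis up. It may be grasped over any diameter.
- die_heel_center (a point): centre (half-way up) of the heel die, an oval steel ring, 74 mm along its own x, 64 mm along its own y, 31 mm high, standing in the other bay of the rack with its x axis across the rack; z axis up. Grasp it over its 64 mm width.
- die_rack: fixed plywood rack 170 (x) by 208 mm (y), base 6 mm thick; origin: centre of underside, +x to its back. Front: yellow rings at x -45, y +-52 mm. Back: bays at x +28, y +-52 mm, 93 mm wide, open front and back, between walls at y -100, 0, +100 mm, x 0 to 80 mm, tops 36 mm above its origin. Grasp a die along the rack's x once the thing before it is gone; tape and tin along its y.
- mat: fixed dark grey flat mat with a black edge, 150 mm (x) by 104 mm (y), 4 mm thick; origin: centre of its underside, z up. Side area for the tape and the tin: room for both, one at x +37 mm, one at x -37 mm.
- tray_a: first of two alike fixed blue square trays, 112 mm outside, 106 mm inside, floor 3 mm thick, rim top 7 mm above its origin; origin: centre of its underside, z up. A sample card lies 105 mm from it along its +x (away from the robot). Behind the cards stands a tall press whose wide red plate juts out over x > 0.61 m, y 0.1 to 0.46 m: carry things across in front of it.
- tray_b: second blue tray, same sizes as the first, with the other sample card 105 mm from it along its +x. Trays, mat, cards and rack all lie on a white board whose top is 36 mm above the table.
- sample_round: fixed cork-brown card 80 x 88 mm bearing a round black cut-out 37 mm across (the work of the round die), 6 mm high over all; origin: centre of its underside. It lies behind one of the two trays.
- sample_heel: fixed cork-brown card 80 x 88 mm bearing an oval black cut-out 70 x 58 mm (the work of the heel die), 6 mm high over all; origin: centre of its underside. It lies behind the other tray.

How it is judged:
By the outcome, as a careful person would: the job done as asked, in the order asked, and still so for the second after the job is handed in, with the robot touching nothing.
It also fails if it takes over 134 s, if anything falls off the work surface, if the arm or the gripper's body presses on something with over 40 N, if the wrist force passes 120 N, or if a joint passes its speed limit or range.

ROBOT

A 6-joint arm with a two-finger parallel gripper is mounted at the origin on a cart in front of the work surface, level with it; the furniture and walls round the work are solid. World frame = base frame: x ahead of the robot, y to its left, z up, the work surface at z = 0. Lengths are in m, angles in rad, forces in N, time in s.
With the tool pointing down it reaches from about 0.3 to 0.75 m from the base axis. Payload 8.5 kg.
Tool frame: the origin (TCP) lies midway between the tips of the shut fingers; the grasp point (between the pads) lies 19 mm behind it; z points along the fingers, x is the direction in which the jaws open and shut, and the axes are right-handed (so a half turn about z gives the same grasp; the last joint's range is limited). The gripper opens to 88 mm and grips with 3 to 60 N. Pads are 18 mm wide; open, the fingers measure 123 mm over their backs; the gripper's body (75 mm by 187 mm) begins 45 mm behind the grasp point.
Start: joints at [0.972, 0.381, 1.297, -0, 1.464, -0.215], TCP at [0.206, 0.51, 0.239] pointing down, gripper open.
Joint ranges: [-3.11, 3.11], [-0.89, 2.33], [0.22, 2.48], [-1.42, 4.56], [0.17, 2.85], [-2.88, 2.88]. Speed limits (rad/s): [2.39, 2.39, 3.14, 3.14, 3.14, 3.14].

INTERFACE

Orientations are given as a 3x3 rotation matrix whose columns are the frame's x, y, z axes.
In Python, from bench import get_state, read_camera, camera_info, job_done gives the robot as it stands.
- The arm moves only by the tool arm_command, never from a script. Its argument "series" is text: rows parted by semicolons, each of 7 numbers parted by spaces: the shift along the tool's x, y, z in m, then the turn, a rotation vector about the tool's x, y, z in rad, then the opening in per cent of the stroke, from 0 (shut) to 100 (fully open). In form: x y z rx ry rz hand; .... A call has exactly 10 rows; each row shifts and turns the commanded pose from where the row before left it, along the tool's axes as they then stand; what a row does not reach is not made up. A row lasts 1/8 s, in which the tool goes at most 62.5 mm and 10.7 degrees, less where a joint would pass 70% of its speed; a pose out of reach is approached as far as the arm can. A call is refused whole if a number of a shift passes 0.0625 or a number of a turn 0.188, either way. A call with a gripper value outside its range is refused whole. The fingers move at their own pace and stop on an object; "newtons" is the grip in N (left out, the last holds). Time passes only in rows, so rows that do not move let the fingers close, or fill a call up. It gives the time, the measured TCP pose, the force and the opening at its end, in the units of the state.
- get_state(): the state, without advancing time (a new reading comes with each control period).
- read_camera(name): name is "scene" or "top"; returns the picture (420x560x3 uint8, red, green, blue); there is no depth.
- camera_info(name): a dict with "camera_matrix" (3x3 intrinsics, pixels), "R" (3x3) and "t" (3): a world point X has camera coordinates R X + t. Camera axes: x right, y down, z forward; pixel columns grow to the right and rows downward; lengths in m; the calibration is good to about 2 mm. A picture is of the moment at which its call begins. camera_info takes no time and is no camera call.
- job_done(): hands the job in, once; it reports no verdict.
The state is a dict: "time": time; "joint_positions": joint angles; "qvel": joint speeds; "effort": joint torques, N m; "tcp_pos": TCP position; "ee_rot": TCP orientation; "wrist_force": force on the tool from outside, world axes, zero at the start; "ft_torque": the same for the moment, N m; "width": finger opening in m.
Only numpy, scipy, OpenCV 4.12 (cv2) and the standard library are available. Lean on these libraries where they do the work, as an engineer would, in place of code of your own. Each camera call takes 0.05 s, during which the arm holds its last target. There are 200 camera calls.

## Working session

There is one attempt and no reset: what is moved stays moved. The work goes in short steps, Python scripts to look and compute and a tool call to move; the robot and the scene stay as the last step left them, time stands still between calls to the robot, and variables do not carry over. Pictures are saved under pics/ and viewed, about 12 in all and at most 16, crops included, and the job is handed in when it is done.

Besides the shell and the picture viewer there is one more tool, called after "Request:" as name(argument=value, ...), one argument or row to a line, values as JSON. arm_command: Moves the arm, as the interface text tells. Its arguments: {"type":"object","properties":{"series":{"type":"string"},"newtons":{"type":"number"}},"required":["series"]}

```bash
mkdir -p pics; python3 - <<'E'
from bench import *
import cv2
for n in("scene","top"):
    cv2.imwrite(f"pics/{n}0.png",cv2.cvtColor(read_camera(n),cv2.COLOR_RGB2BGR))
    c=camera_info(n);print(n,c["camera_matrix"],c["R"],c["t"])
s=get_state();print(s["time"],s["tcp_pos"],s["ee_rot"],s["width"])
E
```

```text
scene [[440.04966698   0.         273.09172128]
 [  0.         440.04966698 214.44389836]
 [  0.           0.           1.        ]] [[ 0.84959034 -0.52742238 -0.00467861]
 [-0.23779153 -0.37509501 -0.89596815]
 [ 0.47079873  0.76231841 -0.44409367]] [-0.36117359  0.243505    0.80272681]
top [[382.30936329   0.         279.37904931]
 [  0.         382.30936329 214.92583489]
 [  0.           0.           1.        ]] [[-0.02137812 -0.99971584 -0.01054579]
 [-0.99803805  0.02196074 -0.05863256]
 [ 0.0588475   0.00927164 -0.99822393]] [0.14379333 0.5100353  0.88839084]
0.1 [0.20579103 0.50978892 0.23821774] [[ 3.74369233e-01  9.27279448e-01 -7.09340508e-04]
 [ 9.27278918e-01 -3.74369806e-01 -1.02838113e-03]
 [-1.21915236e-03 -2.72762242e-04 -9.99999220e-01]] 0.08866497787804285
```

View pics/scene0.png

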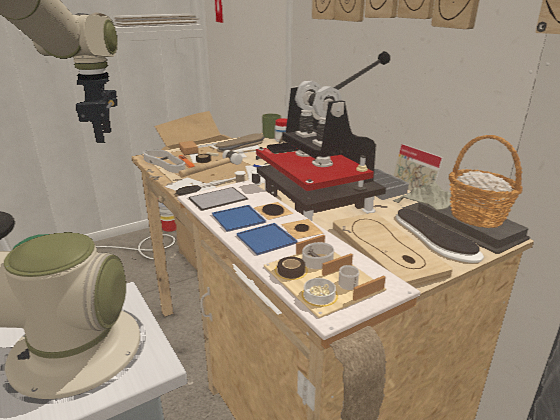

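View pics/top0.png

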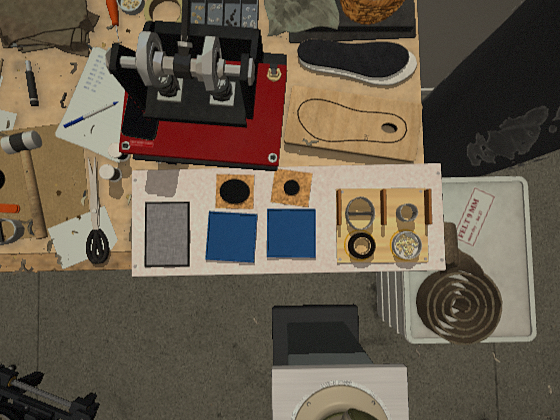

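The top view shows the mat at (167,234), tray/heel card at (231,236)/(236,190), tray/round card at (291,234)/(292,187). The rack is at (383,228): tape (359,246) in front of the heel die (360,215), tin (407,246) in front of the round die (407,214).

```bash
cat > h.py <<'E'
import numpy as np, cv2
from bench import *
def ray(n,uv,z):
    c=camera_info(n);R=np.array(c["R"]);t=np.array(c["t"])
    d=R.T@np.linalg.inv(c["camera_matrix"])@np.array([uv[0],uv[1],1.]);o=-R.T@t
    return (o+d*(z-o[2])/d[2])
def proj(n,X):
    c=camera_info(n);p=c["camera_matrix"]@(np.array(c["R"])@np.array(X)+c["t"]);return p[:2]/p[2]
def snap(n,f=None,box=None,k=1):
    im=cv2.cvtColor(read_camera(n),cv2.COLOR_RGB2BGR)
    if f:
        o=im if box is None else im[box[1]:box[3],box[0]:box[2]]
        cv2.imwrite("pics/"+f,cv2.resize(o,None,fx=k,fy=k,interpolation=cv2.INTER_CUBIC))
    return im
def rect(n,m,z,lo=300):
    cs,_=cv2.findContours(m.astype(np.uint8)*255,0,2);out=[]
    for c in cs:
        if cv2.contourArea(c)<lo: continue
        P=np.array([ray(n,p[0],z)[:2] for p in c],np.float32)*1000
        (x,y),(w,h),a=cv2.minAreaRect(P);out.append((cv2.contourArea(c),np.round([x,y,w,h,a],1).tolist()))
    return out
E
python3 - <<'E'
from h import *
im=cv2.imread("pics/top0.png");b,g,r=[im[...,i].astype(int) for i in range(3)]
roi=np.zeros(b.shape,bool);roi[165:275,130:445]=1
print("blue",rect("top",roi&(b>r+50),.043))
hsv=cv2.cvtColor(im,cv2.COLOR_BGR2HSV)
m=roi&(hsv[...,2]<165)&(hsv[...,1]<60);m[:,195:]=0;m[:198]=0
print("mat",rect("top",m,.040))
m=roi&(hsv[...,2]<60);m[:,:330]=0
print("tape dark",rect("top",m,.061,100))
m=roi&(hsv[...,2]<50);m[:,200:]&=True;m[205:]=0;m[:,:200]=0;m[:,330:]=0
print("samples",rect("top",m,.042,100))
m=roi&(hsv[...,1]>60);m[:,:330]=0
m=cv2.morphologyEx(m.astype(np.uint8),cv2.MORPH_CLOSE,np.ones((25,25)))
print("rack",rect("top",m>0,.042))
cv2.imwrite("pics/c1.png",cv2.resize(im[175:275,325:445],None,fx=6,fy=6,interpolation=cv2.INTER_CUBIC))
E
```

```text
blue [(2164.0, [464.7, 244.7, 110.8, 109.0, 85.0]), (2158.5, [470.8, 106.7, 110.1, 107.4, 88.8])]
mat [(2878.0, [473.8, 392.0, 106.5, 151.8, 88.8])]
tape dark [(521.0, [438.1, -48.3, 57.9, 55.7, 88.2])]
samples [(160.0, [575.4, 104.3, 32.3, 32.5, 88.7]), (530.0, [569.1, 234.8, 67.1, 55.7, 88.7]), (165.0, [628.0, 219.8, 165.1, 11.6, 84.2])]
rack [(7884.0, [497.8, -114.3, 257.5, 250.6, 89.4])]
```

View pics/c1.png

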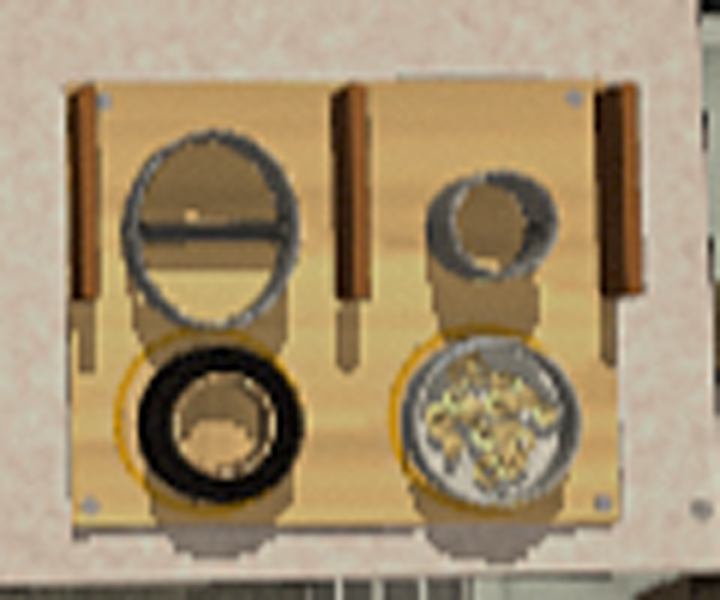

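The crop shows the tape, tin, heel ring with a mid bar and round ring. The heel outline looks longer along rack x than across, contrary to the text, so I'll check it in the scene view.

```bash
python3 - <<'E'
from h import *
im=cv2.imread("pics/top0.png")
def o(px,py): return (325+(px+.5)/6-.5,175+(py+.5)/6-.5)
f=lambda p,z:np.round(ray("top",p,z)*1000,1)
# heel top ring extremes, left/right/top/bottom
print("heel",[f(o(*p),.073) for p in((122,228),(300,228),(212,131),(212,328))], "bottom pt at base",f(o(212,328),.042))
print("round",[f(o(*p),.077) for p in((425,225),(558,225),(492,170),(492,280))])
print("tape",[f(o(*p),.061) for p in((139,425),(303,425),(221,340),(221,505))])
print("tin",[f(o(*p),.062) for p in((403,422),(582,422),(492,334),(492,510))])
print("rack corners base",[f(o(*p),.042) for p in((66,80),(72,524),(616,522))])
print("ring centres",f(o(221-12,425-3),.042))
s=cv2.imread("pics/scene0.png")
cv2.imwrite("pics/c2.png",cv2.resize(s[225:325,250:400],None,fx=5,fy=5,interpolation=cv2.INTER_CUBIC))
c=camera_info("top");print(-np.array(c["R"]).T@c["t"])
E
```

```text
heel [array([511.7, -12.9,  73. ]), array([510.2, -78.3,  73. ]), array([546.8, -47.2,  73. ]), array([474.1, -44.7,  73. ])] bottom pt at base [474.6 -50.9  42. ]
round [array([ 510.1, -123. ,   77. ]), array([ 509. , -171.6,   77. ]), array([ 529.7, -148.3,   77. ]), array([ 489.4, -146.7,   77. ])]
tape [array([438.9, -18.8,  61. ]), array([437.6, -79.6,  61. ]), array([469.8, -50.3,  61. ]), array([408.6, -48.2,  61. ])]
tin [array([ 437.9, -116.4,   62. ]), array([ 436.5, -182.6,   62. ]), array([ 469.8, -150.7,   62. ]), array([ 404.8, -148. ,   62. ])]
rack corners base [array([570.9,   1.8,  42. ]), array([401.5,   4.6,  42. ]), array([ 398., -201.,   42.])]
ring centres [439.  -48.6  42. ]
[0.45982909 0.12431488 0.91823409]
```

View pics/c2.png

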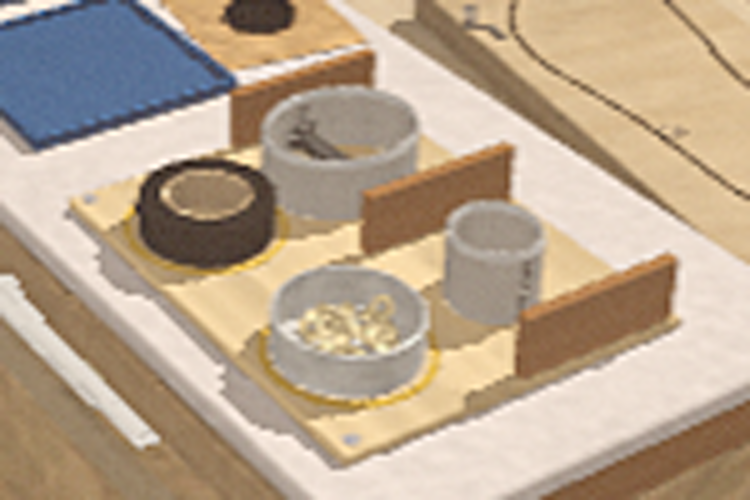

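Heel die: 73 mm along rack x, about 62 along y, so jaws along rack x (88 mm opening) still fit. Everything else matches: rack centre (484,-100) yaw -1°; tray A (465,245) yaw -5° heel; tray B (471,107) yaw -1° round; mat (474,392).

Request:
arm_command(
  series="0 0 0 0 0 -0.122 100;0 0 0 0 0 -0.122 100;0 0 0 0 0 -0.122 100;-0.046 0.02 0.006 0 0 0 100;-0.046 0.02 0.006 0 0 0 100;-0.046 0.02 0.006 0 0 0 100;-0.046 0.02 0.006 0 0 0 100;-0.046 0.02 0.006 0 0 0 100;-0.046 0.02 0.006 0 0 0 100;-0.046 0.02 0.006 0 0 0 100",
  newtons=30,
)

```text
time: 1.35
tcp_pos: [0.3404, 0.184, 0.1965]
ee_rot: [[0.018, 1.0, -0.0], [1.0, -0.018, -0.0], [-0.0, -0.0, -1.0]]
wrist_force: [0.4, 0.7, 0.1]
width: 0.0883
```

Request:
arm_command(
  series="-0.046 0.02 0.006 0 0 0 100;-0.046 0.02 0.006 0 0 0 100;-0.046 0.02 0.006 0 0 0 100;-0.046 0.02 0.006 0 0 0 100;-0.046 0.02 0.006 0 0 0 100;0 0 0 0 0 0 100;0 0 0 0 0 0 100;0 0 0 0 0 0 100;0 0 0 0 0 0 100;0 0 0 0 0 0 100",
)

```text
time: 2.6
tcp_pos: [0.436, -0.0457, 0.1669]
ee_rot: [[0.017, 1.0, 0.0], [1.0, -0.017, -0.0], [-0.0, 0.0, -1.0]]
wrist_force: [0.4, 0.3, 0.1]
width: 0.0882
```

```bash
cat > go.py <<'E'
import sys
from h import *
def go(x,y,z,hd):
    s=get_state();R=np.array(s["ee_rot"]);p=np.array(s["tcp_pos"])
    cur=np.degrees(np.arctan2(R[1,0],R[0,0]));d=(hd-cur+90)%180-90
    a=np.radians(hd if abs(((hd-cur+180)%360)-180)<=90.01 else hd+180)
    T=np.array([[np.cos(a),np.sin(a),0],[np.sin(a),-np.cos(a),0],[0,0,-1]])
    D=np.array([x,y,z])/1000-p
    print("t",round(s["time"],2),"tcp",np.round(p*1000,1),"head",cur.round(1),"tilt",R[2,:2].round(3),"rz",round(-np.radians(d),3),
      "shift tool before turn",np.round(R.T@D,4),"after",np.round(T.T@D,4),"F",np.round(s["wrist_force"],1),"w",round(s["width"],4),"q",np.round(s["joint_positions"],2))
go(*map(float,sys.argv[1:]))
E
python3 go.py 439 -48 46 89
```

```text
t 2.6 tcp [436.  -45.7 166.9] head 89.0 tilt [-0.  0.] rz 0.001 shift tool before turn [-0.0022  0.003   0.1209] after [-0.0022  0.0031  0.1209] F [0.4 0.3 0.1] w 0.0882 q [-0.38  0.26  1.71  0.    1.17 -1.93]
```

Request:
arm_command(
  series="-0.002 0.003 0.03 0 0 0 100;0 0 0.03 0 0 0 100;0 0 0.03 0 0 0 100;0 0 0.02 0 0 0 100;0 0 0.01 0 0 0 100;0 0 0 0 0 0 100;0 0 0 0 0 0 40;0 0 0 0 0 0 40;0 0 0 0 0 0 40;0 0 0 0 0 0 40",
  newtons=25,
)

```text
time: 3.85
tcp_pos: [0.4393, -0.0484, 0.0471]
ee_rot: [[0.018, 1.0, 0.001], [1.0, -0.018, -0.0], [-0.0, 0.001, -1.0]]
wrist_force: [-0.4, -0.7, 4.7]
width: 0.0587
```

Request:
arm_command(
  series="0 0 0 0 0 0 40;0 0 -0.01 0 0 0 40;0 0 -0.02 0 0 0 40;0 0 -0.03 0 0 0 40;0 0 -0.03 0 0 0 40;0 0 -0.02 0 0 0 40;0 0 0 0 0 0 40;0 0 0 0 0 0 40;0 0 0 0 0 0 40;0 0 0 0 0 0 40",
)

```text
time: 5.1
tcp_pos: [0.4388, -0.0482, 0.1562]
ee_rot: [[0.018, 1.0, -0.001], [1.0, -0.018, 0.0], [0.0, -0.001, -1.0]]
wrist_force: [-0.2, -1.3, 1.3]
width: 0.0582
```

```bash
python3 go.py 511 391 160 89; python3 -c "
from h import *
snap('scene','s1.png',(180,130,440,330),3)"
```

```text
t 5.1 tcp [438.8 -48.2 156.2] head 89.0 tilt [ 0.    -0.001] rz -0.0 shift tool before turn [ 0.4404  0.0643 -0.0037] after [ 0.4404  0.0645 -0.0038] F [-0.2 -1.3  1.3] w 0.0582 q [-0.38  0.28  1.72 -0.    1.14 -1.93]
```

View pics/s1.png

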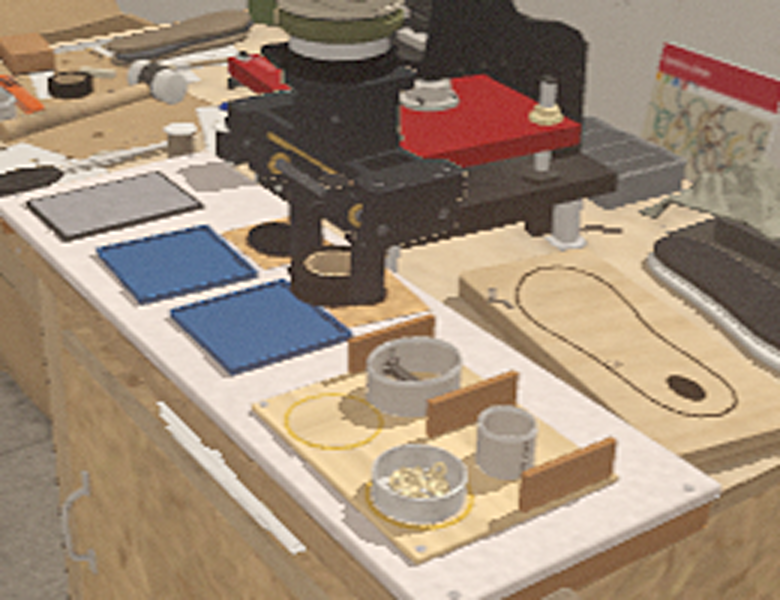

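The tape is held and the rack's left ring is empty at (335,420) in the crop. I'm carrying it to the mat.

Request:
arm_command(
  series="0.044 0.0064 0 0 0 0 40;0.044 0.0064 0 0 0 0 40;0.044 0.0064 0 0 0 0 40;0.044 0.0064 0 0 0 0 40;0.044 0.0064 0 0 0 0 40;0.044 0.0064 0 0 0 0 40;0.044 0.0064 0 0 0 0 40;0.044 0.0064 0 0 0 0 40;0.044 0.0064 0 0 0 0 40;0.044 0.0064 0 0 0 0 40",
)

```text
time: 6.4
tcp_pos: [0.5109, 0.392, 0.1563]
ee_rot: [[0.018, 1.0, -0.001], [1.0, -0.018, -0.0], [-0.0, -0.001, -1.0]]
wrist_force: [0.5, -0.2, 0.0]
width: 0.0584
```

Request:
arm_command(
  series="0 0 0 0 0 0 40;0 0 0 0 0 0 40;0 0 0.03 0 0 0 40;0 0 0.03 0 0 0 40;0 0 0.02 0 0 0 40;0 0 0.015 0 0 0 40;0 0 0 0 0 0 40;0 0 0 0 0 0 40;0 0 0 0 0 0 40;0 0 0 0 0 0 40",
)

```text
time: 7.65
tcp_pos: [0.511, 0.3906, 0.0623]
ee_rot: [[0.018, 1.0, 0.001], [1.0, -0.018, 0.0], [0.0, 0.001, -1.0]]
wrist_force: [-0.3, 0.1, -0.7]
width: 0.0584
```

```bash
python3 go.py 511 391 45 89
```

```text
t 7.65 tcp [511.  390.6  62.3] head 89.0 tilt [0.    0.001] rz -0.0 shift tool before turn [ 0.0004 -0.      0.0173] after [ 0.0004 -0.      0.0173] F [-0.3  0.1 -0.7] w 0.0584 q [ 0.47  0.7   1.26 -0.    1.18 -1.08]
```

Request:
arm_command(
  series="0 0 0.008 0 0 0 40;0 0 0.0085 0 0 0 40;0 0 0 0 0 0 40;0 0 0 0 0 0 40;0 0 0 0 0 0 100;0 0 0 0 0 0 100;0 0 0 0 0 0 100;0 0 -0.01 0 0 0 100;0 0 -0.03 0 0 0 100;0 0 -0.04 0 0 0 100",
)

```text
time: 8.9
tcp_pos: [0.5106, 0.3903, 0.1262]
ee_rot: [[0.018, 1.0, -0.001], [1.0, -0.018, -0.001], [-0.001, -0.001, -1.0]]
wrist_force: [0.7, -0.2, 0.6]
width: 0.0878
```

Request:
arm_command(
  series="0 0 -0.03 0 0 0 100;-0.054 -0.007 0 0 0 0 100;-0.054 -0.007 0 0 0 0 100;-0.054 -0.007 0 0 0 0 100;-0.054 -0.007 0 0 0 0 100;-0.054 -0.007 0 0 0 0 100;-0.054 -0.007 0 0 0 0 100;-0.054 -0.007 0 0 0 0 100;-0.054 -0.007 0 0 0 0 100;-0.054 -0.007 0 0 0 0 100",
)

```text
time: 10.15
tcp_pos: [0.4389, -0.0961, 0.1561]
ee_rot: [[0.018, 1.0, 0.001], [1.0, -0.018, -0.001], [-0.001, 0.002, -1.0]]
wrist_force: [0.5, 0.2, 1.1]
width: 0.088
```

Request:
arm_command(
  series="-0.054 -0.007 0 0 0 0 100;0 0 0 0 0 0 100;0 0 0 0 0 0 100;0 0 0 0 0 0 100;0 0 0 0 0 0 100;0 0 0 0 0 0 100;0 0 0 0 0 0 100;0 0 0 0 0 0 100;0 0 0 0 0 0 100;0 0 0 0 0 0 100",
)

```text
time: 11.4
tcp_pos: [0.4312, -0.1482, 0.1553]
ee_rot: [[0.018, 1.0, -0.0], [1.0, -0.018, -0.0], [-0.0, -0.0, -1.0]]
wrist_force: [-0.6, -0.1, -0.8]
width: 0.088
```

```bash
python3 go.py 438 -150.5 47 89;  python3 -c "
from h import *
im=snap('top');b,g,r=[im[...,i].astype(int) for i in range(3)]
m=(im.max(2)<60);m[:,:149]=0;m[:,186:]=0;m[:205]=0;m[265:]=0
print(rect('top',m,.059,80))"
```

```text
t 11.4 tcp [ 431.2 -148.2  155.3] head 89.0 tilt [-0. -0.] rz -0.0 shift tool before turn [-0.0022  0.0068  0.1083] after [-0.0022  0.0068  0.1083] F [-0.6 -0.1 -0.8] w 0.088 q [-0.59  0.31  1.68 -0.    1.15 -2.14]
[(541.0, [508.1, 389.5, 61.4, 56.5, 88.8])]
```

Request:
arm_command(
  series="-0.002 0.007 0.03 0 0 0 100;0 0 0.03 0 0 0 100;0 0 0.025 0 0 0 100;0 0 0.015 0 0 0 100;0 0 0.008 0 0 0 100;0 0 0 0 0 0 100;0 0 0 0 0 0 40;0 0 0 0 0 0 40;0 0 0 0 0 0 40;0 0 0 0 0 0 40",
)

```text
time: 12.7
tcp_pos: [0.4384, -0.1504, 0.0476]
ee_rot: [[0.018, 1.0, 0.001], [1.0, -0.018, -0.0], [-0.0, 0.001, -1.0]]
wrist_force: [-1.0, 0.7, 4.9]
width: 0.0606
```

Request:
arm_command(
  series="0 0 0 0 0 0 40;0 0 0 0 0 0 40;0 0 -0.01 0 0 0 40;0 0 -0.02 0 0 0 40;0 0 -0.03 0 0 0 40;0 0 -0.03 0 0 0 40;0 0 -0.01 0 0 0 40;0 0 0 0 0 0 40;0 0 0 0 0 0 40;0 0 0 0 0 0 40",
)

```text
time: 13.95
tcp_pos: [0.4379, -0.1501, 0.1464]
ee_rot: [[0.018, 1.0, -0.002], [1.0, -0.018, 0.001], [0.001, -0.002, -1.0]]
wrist_force: [1.7, 0.2, 0.2]
width: 0.0603
```

```bash
python3 go.py 437 392 147 89
```

```text
t 13.95 tcp [ 437.9 -150.1  146.4] head 89.0 tilt [ 0.001 -0.002] rz -0.0 shift tool before turn [ 0.542  -0.0106 -0.    ] after [ 0.542  -0.0104 -0.0006] F [1.7 0.2 0.2] w 0.0603 q [-0.59  0.33  1.68  0.    1.14 -2.14]
```

Request:
arm_command(
  series="0.012 -0.0006 0 0 0 0 40;0.025 -0.0006 0 0 0 0 40;0.035 -0.0006 0 0 0 0 40;0.04 -0.0006 0 0 0 0 40;0.04 -0.0006 0 0 0 0 40;0.04 -0.0006 0 0 0 0 40;0.04 -0.0006 0 0 0 0 40;0.04 -0.0006 0 0 0 0 40;0.04 -0.0006 0 0 0 0 40;0.04 -0.0006 0 0 0 0 40",
)

```text
time: 15.2
tcp_pos: [0.4377, 0.2036, 0.1471]
ee_rot: [[0.017, 1.0, -0.0], [1.0, -0.017, -0.0], [-0.0, -0.0, -1.0]]
wrist_force: [1.5, -0.7, -0.7]
width: 0.0603
```

Request:
arm_command(
  series="0.04 -0.0006 0 0 0 0 40;0.04 -0.0006 0 0 0 0 40;0.038 -0.0006 0 0 0 0 40;0.035 -0.0006 0 0 0 0 40;0.025 -0.0006 0 0 0 0 40;0.012 -0.0006 0 0 0 0 40;0 0 0 0 0 0 40;0 0 0.02 0 0 0 40;0 0 0.03 0 0 0 40;0 0 0.03 0 0 0 40",
)

```text
time: 16.45
tcp_pos: [0.4384, 0.3908, 0.0667]
ee_rot: [[0.019, 1.0, 0.0], [1.0, -0.019, -0.0], [-0.0, 0.0, -1.0]]
wrist_force: [0.2, 0.3, 0.2]
width: 0.0605
```

Request:
arm_command(
  series="0 0 0 0 0 0 40;0 0 0.008 0 0 0 40;0 0 0.007 0 0 0 40;0 0 0.006 0 0 0 40;0 0 0 0 0 0 40;0 0 0 0 0 0 40;0 0 0 0 0 0 100;0 0 0 0 0 0 100;0 0 0 0 0 0 100;0 0 0 0 0 0 100",
)

```text
time: 17.7
tcp_pos: [0.4383, 0.3918, 0.0463]
ee_rot: [[0.018, 1.0, 0.0], [1.0, -0.018, 0.0], [0.0, 0.0, -1.0]]
wrist_force: [-0.2, -0.7, 0.3]
width: 0.0883
```

Request:
arm_command(
  series="0 0 -0.015 0 0 0 100;0 0 -0.03 0 0 0 100;0 0 -0.03 0 0 0 100;0 0 -0.03 0 0 0 100;0 0 0 0 0 0.175 100;0 0 0 0 0 0.175 100;0 0 0 0 0 0.175 100;0 0 0 0 0 0.175 100;0 0 0 0 0 0.175 100;0 0 0 0 0 0.175 100",
)

```text
time: 18.95
tcp_pos: [0.4383, 0.3919, 0.1524]
ee_rot: [[0.879, 0.477, 0.001], [0.477, -0.879, 0.001], [0.001, -0.0, -1.0]]
wrist_force: [0.7, -0.4, 0.5]
width: 0.0879
```

```bash
python3 go.py 510 -47 150 -1; python3 -c "
from h import *
snap('top','t2.png',(130,165,445,275),2.5)"
```

```text
t 18.95 tcp [438.3 391.9 152.4] head 28.5 tilt [ 0.001 -0.   ] rz 0.515 shift tool before turn [-0.1463  0.4199  0.0022] after [0.0793 0.4375 0.0024] F [ 0.7 -0.4  0.5] w 0.0879 q [0.53 0.52 1.33 0.   1.3  0.03]
```

View pics/t2.png

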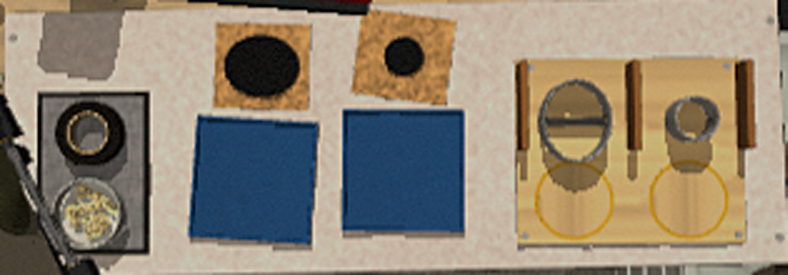

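Tape (90,132) and tin (90,212) are side by side on the mat in the crop, and both rings are empty. Heel card is behind the left tray, round card behind the right. I'm measuring the dies more exactly before the approach.

```bash
python3 - <<'E'
from h import *
im=snap("top");hsv=cv2.cvtColor(im,cv2.COLOR_BGR2HSV)
for n,box,z in(("heel",(342,192,374,232),.073),("round",(392,198,424,232),.077)):
    m=np.zeros(im.shape[:2],bool);x0,y0,x1,y1=box
    m[y0:y1,x0:x1]=hsv[y0:y1,x0:x1,1]<55
    print(n,rect("top",m,z,60))
    cs,_=cv2.findContours(m.astype(np.uint8),0,1);c=max(cs,key=cv2.contourArea)
    P=np.array([ray("top",p[0],z)[:2]*1000 for p in c],np.float32);print(cv2.fitEllipse(P),P.min(0),P.max(0))
E
```

```text
heel [(118.0, [510.2, -43.9, 61.8, 70.9, 88.0])]
((509.9669189453125, -45.30714797973633), (55.94646072387695, 72.61150360107422), 89.7797622680664) [474.56973  -75.239265] [545.55927  -13.015588]
round [(112.5, [509.7, -147.3, 46.2, 35.2, 88.7])]
((509.26348876953125, -147.42733764648438), (35.33903503417969, 42.97074890136719), 8.476754188537598) [ 491.86655 -170.486  ] [ 527.4664   -124.147514]
```

Request:
arm_command(
  series="0 0 0 0 0 0.172 100;0 0 0 0 0 0.172 100;0 0 0 0 0 0.171 100;0.008 0.044 0 0 0 0 100;0.008 0.044 0 0 0 0 100;0.008 0.044 0 0 0 0 100;0.008 0.044 0 0 0 0 100;0.008 0.044 0 0 0 0 100;0.008 0.044 0 0 0 0 100;0.008 0.044 0 0 0 0 100",
)

```text
time: 20.3
tcp_pos: [0.4908, 0.0817, 0.152]
ee_rot: [[1.0, -0.008, 0.001], [-0.008, -1.0, -0.0], [0.001, 0.0, -1.0]]
wrist_force: [-0.0, -0.0, 0.0]
width: 0.0882
```

Request:
arm_command(
  series="0.008 0.044 0 0 0 0 100;0.008 0.044 0 0 0 0 100;0.008 0.042 0 0 0 0 100;0 0 0 0 0 0 100;0 0 0 0 0 0 100;0 0 0 0 0 0 100;0 0 0 0 0 0 100;0 0 0 0 0 0 100;0 0 0 0 0 0 100;0 0 0 0 0 0 100",
)

```text
time: 21.55
tcp_pos: [0.513, -0.0471, 0.1512]
ee_rot: [[1.0, -0.012, -0.0], [-0.012, -1.0, 0.0], [-0.0, -0.0, -1.0]]
wrist_force: [-0.1, 0.8, -0.6]
width: 0.0881
```

```bash
python3 go.py 510.5 -47.5 52 -1
```

```text
t 21.55 tcp [513.  -47.1 151.2] head -0.7 tilt [-0. -0.] rz 0.006 shift tool before turn [-0.0025  0.0005  0.0992] after [-0.0025  0.0005  0.0992] F [-0.1  0.8 -0.6] w 0.0881 q [-0.32  0.4   1.53 -0.    1.2  -0.31]
```

Request:
arm_command(
  series="-0.0025 0 0.02 0 0 0.006 100;0 0 0.03 0 0 0 100;0 0 0.02 0 0 0 100;0 0 0.01 0 0 0 100;0 0 0.003 0 0 0 100;0 0 0 0 0 0 100;0 0 0 0 0 0 100;0 0 0 0 0 0 100;0 0 0 0 0 0 100;0 0 0 0 0 0 100",
)

```text
time: 22.8
tcp_pos: [0.5106, -0.0471, 0.0683]
ee_rot: [[1.0, -0.018, 0.0], [-0.018, -1.0, -0.0], [0.0, 0.0, -1.0]]
wrist_force: [0.7, 0.3, 0.5]
width: 0.0882
```

```bash
python3 go.py 510.5 -47 52 -1;python3 -c "
from h import *
snap('scene','s3.png',(280,190,420,310),5)"
```

```text
t 22.8 tcp [510.6 -47.1  68.3] head -1.0 tilt [0. 0.] rz -0.001 shift tool before turn [-0.0001 -0.0001  0.0163] after [-0.0001 -0.0001  0.0163] F [0.7 0.3 0.5] w 0.0882 q [-0.32  0.51  1.64  0.    0.99 -0.31]
```

View pics/s3.png

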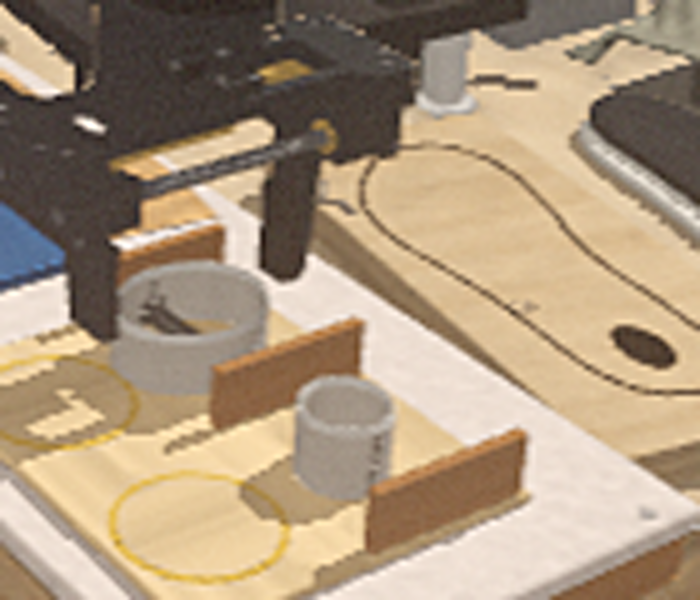

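The fingers straddle the heel die front (95,320) and back (285,260) with no contact. I'm lowering and gripping.

Request:
arm_command(
  series="0 0 0.008 0 0 0 100;0 0 0.008 0 0 0 100;0 0 0 0 0 0 100;0 0 0 0 0 0 40;0 0 0 0 0 0 40;0 0 0 0 0 0 40;0 0 0 0 0 0 40;0 0 0 0 0 0 40;0 0 0 0 0 0 40;0 0 0 0 0 0 40",
  newtons=40,
)

```text
time: 24.1
tcp_pos: [0.5105, -0.0471, 0.0523]
ee_rot: [[1.0, -0.018, 0.0], [-0.018, -1.0, -0.0], [0.0, 0.0, -1.0]]
wrist_force: [-0.4, 0.0, 1.3]
width: 0.0734
```

Request:
arm_command(
  series="0 0 -0.01 0 0 0 40;0 0 -0.02 0 0 0 40;0 0 -0.03 0 0 0 40;0 0 -0.03 0 0 0 40;0 0 -0.02 0 0 0 40;0 0 0 0 0 0 40;0 0 0 0 0 0 40;0 0 0 0 0 0 40;0 0 0 0 0 0 40;0 0 0 0 0 0 40",
)

```text
time: 25.35
tcp_pos: [0.5105, -0.0471, 0.162]
ee_rot: [[1.0, -0.018, -0.001], [-0.018, -1.0, 0.0], [-0.001, -0.0, -1.0]]
wrist_force: [-0.1, -1.0, -0.7]
width: 0.0733
```

```bash
python3 go.py 465 244.7 160 -5;python3 -c "
from h import *
snap('scene','s4.png',(200,150,420,310),3.5)"
```

```text
t 25.35 tcp [510.5 -47.1 162. ] head -1.0 tilt [-0.001 -0.   ] rz 0.069 shift tool before turn [-0.0507 -0.2909  0.002 ] after [-0.0707 -0.2867  0.002 ] F [-0.1 -1.  -0.7] w 0.0733 q [-0.32  0.39  1.53  0.    1.23 -0.31]
```

View pics/s4.png

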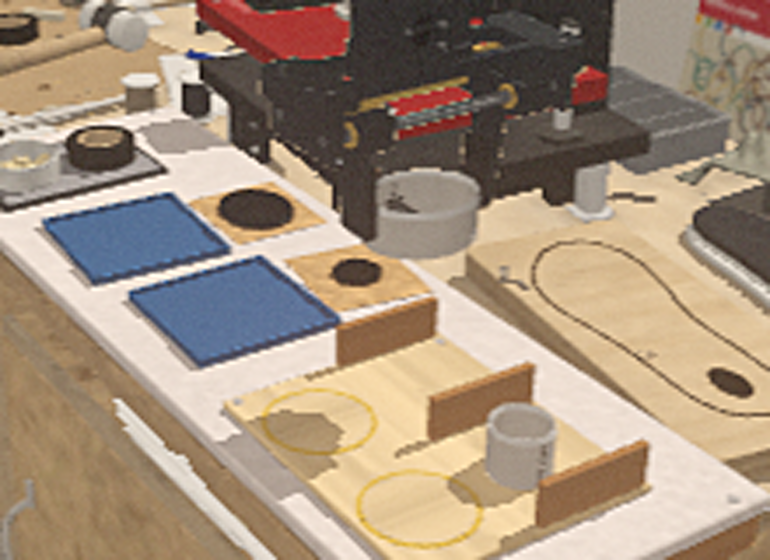

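Heel die is lifted level (opening 73.4 mm confirms the long side). I'm carrying it to the left tray.

Request:
arm_command(
  series="0 0 0 0 0 0.069 40;-0.004 -0.0147 0 0 0 0 40;-0.008 -0.034 0 0 0 0 40;-0.008 -0.034 0 0 0 0 40;-0.008 -0.034 0 0 0 0 40;-0.008 -0.034 0 0 0 0 40;-0.008 -0.034 0 0 0 0 40;-0.008 -0.034 0 0 0 0 40;-0.008 -0.034 0 0 0 0 40;-0.0107 -0.034 0 0 0 0 40",
)

```text
time: 26.65
tcp_pos: [0.4641, 0.2465, 0.1623]
ee_rot: [[0.996, -0.085, -0.0], [-0.085, -0.996, 0.0], [-0.0, -0.0, -1.0]]
wrist_force: [0.7, 0.7, -1.8]
width: 0.0735
```

Request:
arm_command(
  series="0 0 0 0 0 0 40;0 0 0 0 0 0 40;0 0 0.02 0 0 0 40;0 0 0.03 0 0 0 40;0 0 0.03 0 0 0 40;0 0 0.015 0 0 0 40;0 0 0 0 0 0 40;0 0 0 0 0 0 40;0 0 0 0 0 0 40;0 0 0 0 0 0 40",
)

```text
time: 27.9
tcp_pos: [0.4652, 0.2448, 0.0678]
ee_rot: [[0.996, -0.087, 0.001], [-0.087, -0.996, 0.0], [0.001, -0.0, -1.0]]
wrist_force: [0.2, 0.4, -2.1]
width: 0.073
```

```bash
python3 go.py 465 244.7 49.5 -5
```

```text
t 27.9 tcp [465.2 244.8  67.8] head -5.0 tilt [ 0.001 -0.   ] rz 0.0 shift tool before turn [-0.0002  0.0001  0.0183] after [-0.0002  0.0001  0.0183] F [ 0.2  0.4 -2.1] w 0.073 q [ 0.26  0.53  1.61 -0.    1.    0.35]
```

Request:
arm_command(
  series="0 0 0.008 0 0 0 40;0 0 0.006 0 0 0 40;0 0 0.003 0 0 0 40;0 0 0 0 0 0 40;0 0 0 0 0 0 40;0 0 0 0 0 0 100;0 0 0 0 0 0 100;0 0 0 0 0 0 100;0 0 0 0 0 0 100;0 0 -0.01 0 0 0 100",
)

```text
time: 29.15
tcp_pos: [0.4647, 0.2446, 0.0602]
ee_rot: [[0.996, -0.087, -0.001], [-0.087, -0.996, -0.0], [-0.001, 0.001, -1.0]]
wrist_force: [-0.7, 0.7, -0.0]
width: 0.088
```

Request:
arm_command(
  series="0 0 -0.03 0 0 0 100;0 0 -0.04 0 0 0 100;0 0 -0.03 0 0 -0.07 100;0.0064 0.0494 0 0 0 0 100;0.0064 0.0494 0 0 0 0 100;0.0064 0.0494 0 0 0 0 100;0.0064 0.0494 0 0 0 0 100;0.0064 0.0494 0 0 0 0 100;0.0064 0.0494 0 0 0 0 100;0.0064 0.0494 0 0 0 0 100",
)

```text
time: 30.4
tcp_pos: [0.5039, -0.1035, 0.1611]
ee_rot: [[1.0, -0.017, 0.001], [-0.017, -1.0, -0.0], [0.001, 0.0, -1.0]]
wrist_force: [0.8, 0.7, -0.0]
width: 0.0881
```

Request:
arm_command(
  series="0.0064 0.0494 0 0 0 0 100;0 0 0 0 0 0 100;0 0 0 0 0 0 100;0 0 0 0 0 0 100;0 0 0 0 0 0 100;0 0 0 0 0 0 100;0 0 0 0 0 0 100;0 0 0 0 0 0 100;0 0 0 0 0 0 100;0 0 0 0 0 0 100",
)

```text
time: 31.65
tcp_pos: [0.5094, -0.1513, 0.1602]
ee_rot: [[1.0, -0.017, -0.0], [-0.017, -1.0, 0.0], [-0.0, -0.0, -1.0]]
wrist_force: [-0.5, -0.4, -0.7]
width: 0.0879
```

```bash
python3 go.py 509.5 -151 52 -1;python3 -c "
from h import *
snap('top','t5.png',(130,165,445,275),2.5)"
```

```text
t 31.65 tcp [ 509.4 -151.3  160.2] head -1.0 tilt [-0. -0.] rz 0.0 shift tool before turn [ 1.000e-04 -3.000e-04  1.082e-01] after [ 1.000e-04 -3.000e-04  1.082e-01] F [-0.5 -0.4 -0.7] w 0.0879 q [-0.51  0.42  1.48  0.    1.24 -0.49]
```

View pics/t5.png

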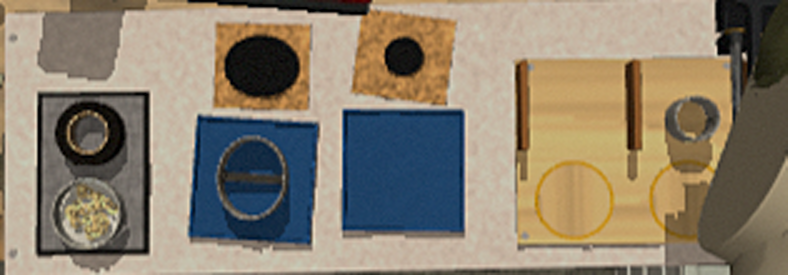

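The heel die stands at (252,177) in the left tray (centre about (254,179)). Next is the round die.

Request:
arm_command(
  series="0 0 0.02 0 0 0 100;0 0 0.03 0 0 0 100;0 0 0.03 0 0 0 100;0 0 0.018 0 0 0 100;0 0 0.008 0 0 0 100;0 0 0 0 0 0 100;0 0 0 0 0 0 20;0 0 0 0 0 0 20;0 0 0 0 0 0 20;0 0 0 0 0 0 20",
)

```text
time: 32.95
tcp_pos: [0.5095, -0.1514, 0.0544]
ee_rot: [[1.0, -0.017, 0.0], [-0.017, -1.0, -0.0], [0.0, 0.0, -1.0]]
wrist_force: [-0.3, -0.3, -0.5]
width: 0.0501
```

Request:
arm_command(
  series="0 0 0 0 0 0 20;0 0 0 0 0 0 20;0 0 0 0 0 0 20;0 0 0 0 0 0 20;0 0 -0.01 0 0 0 20;0 0 -0.025 0 0 0 20;0 0 -0.03 0 0 0 20;0 0 -0.03 0 0 0 20;0 0 -0.015 0 0 0 20;0 0 0 0 0 0 20",
)

```text
time: 34.2
tcp_pos: [0.5098, -0.1515, 0.1655]
ee_rot: [[1.0, -0.017, 0.002], [-0.017, -1.0, -0.001], [0.002, 0.001, -1.0]]
wrist_force: [0.2, 0.5, -1.7]
width: 0.0391
```

```bash
python3 go.py 470.8 106.7 160 -1
```

```text
t 34.2 tcp [ 509.8 -151.5  165.5] head -1.0 tilt [0.002 0.001] rz 0.0 shift tool before turn [-0.0434 -0.2575  0.0051] after [-0.0435 -0.2575  0.0055] F [ 0.2  0.5 -1.7] w 0.0391 q [-0.51  0.41  1.47 -0.    1.25 -0.49]
```

Request:
arm_command(
  series="-0.0027 -0.0161 0 0 0 0 20;-0.0054 -0.0322 0 0 0 0 20;-0.0054 -0.0322 0 0 0 0 20;-0.0054 -0.0322 0 0 0 0 20;-0.0054 -0.0322 0 0 0 0 20;-0.0054 -0.0322 0 0 0 0 20;-0.0054 -0.0322 0 0 0 0 20;-0.0054 -0.0322 0 0 0 0 20;-0.0027 -0.0161 0 0 0 0 20;0 0 0 0 0 0 20",
)

```text
time: 35.45
tcp_pos: [0.4701, 0.1077, 0.1639]
ee_rot: [[1.0, -0.015, -0.001], [-0.015, -1.0, -0.0], [-0.001, 0.0, -1.0]]
wrist_force: [-0.0, 0.3, -0.6]
width: 0.0396
```

Request:
arm_command(
  series="0 0 0.02 0 0 0 20;0 0 0.03 0 0 0 20;0 0 0.03 0 0 0 20;0 0 0.015 0 0 0 20;0 0 0 0 0 0 20;0 0 0 0 0 0 20;0 0 0 0 0 0 20;0 0 0 0 0 0 20;0 0 0 0 0 0 20;0 0 0 0 0 0 20",
)

```text
time: 36.7
tcp_pos: [0.4707, 0.107, 0.0693]
ee_rot: [[1.0, -0.017, 0.0], [-0.017, -1.0, -0.0], [0.0, -0.0, -1.0]]
wrist_force: [-0.4, -0.0, -0.9]
width: 0.0394
```

```bash
python3 go.py 470.8 106.7 51.5 -1
```

```text
t 36.7 tcp [470.7 107.   69.3] head -1.0 tilt [ 0. -0.] rz 0.001 shift tool before turn [0.0001 0.0003 0.0178] after [0.0001 0.0003 0.0178] F [-0.4 -0.  -0.9] w 0.0394 q [-0.02  0.47  1.72  0.    0.94 -0.01]
```

Request:
arm_command(
  series="0 0 0.008 0 0 0 20;0 0 0.006 0 0 0 20;0 0 0.0033 0 0 0 20;0 0 0 0 0 0 20;0 0 0 0 0 0 20;0 0 0 0 0 0 100;0 0 0 0 0 0 100;0 0 0 0 0 0 100;0 0 0 0 0 0 100;0 0 -0.01 0 0 0 100",
)

```text
time: 37.95
tcp_pos: [0.4703, 0.107, 0.0619]
ee_rot: [[1.0, -0.017, -0.001], [-0.017, -1.0, 0.0], [-0.001, -0.0, -1.0]]
wrist_force: [-0.0, 0.5, -0.1]
width: 0.0868
```

Request:
arm_command(
  series="0 0 -0.03 0 0 0 100;0 0 -0.04 0 0 -0.17 100;0 0 -0.03 0 0 -0.175 100;0 0 0 0 0 -0.175 100;0 0 0 0 0 -0.175 100;0 0 0 0 0 -0.175 100;0 0 0 0 0 -0.175 100;0 0 0 0 0 -0.175 100;0 0 0 0 0 -0.175 100;0 0 0 0 0 -0.176 100",
)

```text
time: 39.2
tcp_pos: [0.4706, 0.107, 0.1626]
ee_rot: [[0.011, 1.0, 0.001], [1.0, -0.011, 0.0], [0.0, 0.001, -1.0]]
wrist_force: [0.2, -0.2, 0.0]
width: 0.0883
```

```bash
python3 go.py 438.3 391.8 150 89
```

```text
t 39.2 tcp [470.6 107.  162.6] head 89.4 tilt [0.    0.001] rz 0.006 shift tool before turn [ 0.2845 -0.0354  0.0126] after [ 0.2842 -0.0372  0.0126] F [ 0.2 -0.2  0. ] w 0.0883 q [-0.02  0.34  1.6   0.    1.2  -1.58]
```

Request:
arm_command(
  series="0.0474 -0.0062 0 0 0 0 100;0.0474 -0.0062 0 0 0 0 100;0.0474 -0.0062 0 0 0 0 100;0.0474 -0.0062 0 0 0 0 100;0.0474 -0.0062 0 0 0 0 100;0.0474 -0.0062 0.013 0 0 0 100;0 0 0 0 0 0 100;0 0 0 0 0 0 100;0 0 0 0 0 0 100;0 0 0 0 0 0 100",
)

```text
time: 40.45
tcp_pos: [0.4386, 0.3912, 0.1494]
ee_rot: [[0.018, 1.0, 0.0], [1.0, -0.018, 0.0], [0.0, 0.0, -1.0]]
wrist_force: [-0.0, 0.5, -0.1]
width: 0.0884
```

```bash
python3 go.py 438.3 391.8 46 89; python3 -c "
from h import *
snap('top','t6.png',(130,165,445,275),2.5)"
```

```text
t 40.45 tcp [438.6 391.2 149.4] head 89.0 tilt [0. 0.] rz -0.001 shift tool before turn [ 0.0006 -0.0004  0.1034] after [ 0.0006 -0.0003  0.1034] F [-0.   0.5 -0.1] w 0.0884 q [ 0.53  0.52  1.33 -0.    1.29 -1.03]
```

View pics/t6.png

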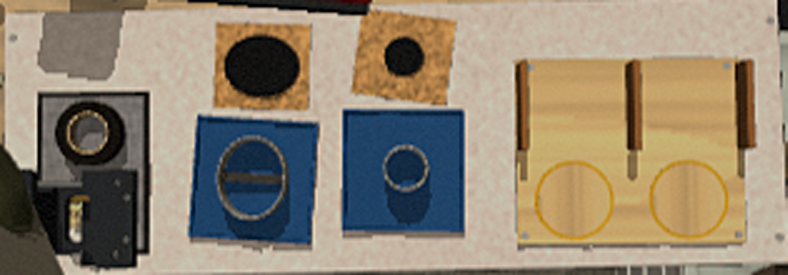

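Both dies stand centred: round at (405,169), tray centre about (404,172). I'm measuring the empty yellow rings for the return and picking up the tin.

```bash
python3 - <<'E'
from h import *
im=snap("top");hsv=cv2.cvtColor(im,cv2.COLOR_BGR2HSV)
for n,(x0,y0,x1,y1) in(("L",(340,226,378,252)),("R",(386,226,424,252))):
    x1+=0;y1+=3
    m=np.zeros(im.shape[:2],np.uint8);m[y0:y1,x0:x1]=(hsv[y0:y1,x0:x1,1]>150)
    p=np.argwhere(m)[:,::-1]
    P=np.array([ray("top",q,.042)[:2]*1000 for q in p],np.float32);print(n,len(P),P.min(0),P.max(0),cv2.minEnclosingCircle(P),cv2.fitEllipse(P))
E
```

```text
L 116 [417.75958 -84.24877] [475.40616  -13.192397] ((439.9367370605469, -48.34825134277344), 36.416664123535156) ((439.5157165527344, -48.369422912597656), (68.96491241455078, 69.67636108398438), 106.73097229003906)
R 106 [ 415.62405 -188.62978] [ 473.19022 -115.81448] ((438.86083984375, -152.22213745117188), 36.43864440917969) ((438.0820007324219, -152.25991821289062), (68.6895980834961, 69.12474060058594), 172.1468505859375)
```

Request:
arm_command(
  series="0 0 0.03 0 0 0 100;0 0 0.03 0 0 0 100;0 0 0.025 0 0 0 100;0 0 0.012 0 0 0 100;0 0 0.006 0 0 0 100;0 0 0 0 0 0 100;0 0 0 0 0 0 40;0 0 0 0 0 0 40;0 0 0 0 0 0 40;0 0 0 0 0 0 40",
  newtons=25,
)

```text
time: 41.8
tcp_pos: [0.4383, 0.3921, 0.0463]
ee_rot: [[0.017, 1.0, 0.001], [1.0, -0.017, 0.0], [0.0, 0.001, -1.0]]
wrist_force: [-0.5, 0.5, 2.0]
width: 0.0605
```

Request:
arm_command(
  series="0 0 0 0 0 0 40;0 0 0 0 0 0 40;0 0 -0.01 0 0 0 40;0 0 -0.02 0 0 0 40;0 0 -0.03 0 0 0 40;0 0 -0.03 0 0 0 40;0 0 -0.02 0 0 0 40;0 0 0 0 0 0 40;0 0 0 0 0 0 40;0 0 0 0 0 0 40",
)

```text
time: 43.05
tcp_pos: [0.4379, 0.3917, 0.1549]
ee_rot: [[0.017, 1.0, -0.002], [1.0, -0.017, -0.001], [-0.001, -0.002, -1.0]]
wrist_force: [-1.0, 0.6, 0.4]
width: 0.0602
```

```bash
python3 go.py 438.3 -150.4 156 89
```

```text
t 43.05 tcp [437.9 391.7 154.9] head 89.0 tilt [-0.001 -0.002] rz 0.001 shift tool before turn [-0.542   0.0095 -0.0006] after [-0.542   0.0099 -0.0011] F [-1.   0.6  0.4] w 0.0602 q [ 0.53  0.52  1.32 -0.    1.3  -1.03]
```

Request:
arm_command(
  series="-0.012 0.0006 0 0 0 0 40;-0.025 0.0006 0 0 0 0 40;-0.035 0.0006 0 0 0 0 40;-0.04 0.0006 0 0 0 0 40;-0.04 0.0006 0 0 0 0 40;-0.04 0.0006 0 0 0 0 40;-0.04 0.0006 0 0 0 0 40;-0.04 0.0006 0 0 0 0 40;-0.04 0.0006 0 0 0 0 40;-0.04 0.0006 0 0 0 0 40",
)

```text
time: 44.3
tcp_pos: [0.4377, 0.0382, 0.1558]
ee_rot: [[0.017, 1.0, -0.0], [1.0, -0.017, -0.0], [-0.0, -0.0, -1.0]]
wrist_force: [0.1, -0.5, -1.1]
width: 0.0602
```

Request:
arm_command(
  series="-0.04 0.0006 0 0 0 0 40;-0.04 0.0006 0 0 0 0 40;-0.038 0.0006 0 0 0 0 40;-0.035 0.0006 0 0 0 0 40;-0.025 0.0006 0 0 0 0 40;-0.0125 0.0006 0 0 0 0 40;0 0 0 0 0 0 40;0 0 0.02 0 0 0 40;0 0 0.03 0 0 0 40;0 0 0.03 0 0 0 40",
)

```text
time: 45.55
tcp_pos: [0.4386, -0.1495, 0.0753]
ee_rot: [[0.016, 1.0, 0.0], [1.0, -0.016, -0.0], [-0.0, 0.0, -1.0]]
wrist_force: [0.0, -0.6, -0.2]
width: 0.0604
```

Request:
arm_command(
  series="0 0 0 0 0 0 40;0 0 0 0 0 0 40;0 0 0 0 0 0 40;0 0 0 0 0 0 40;0 0 0 0 0 0 40;0 0 0 0 0 0 40;0 0 0 0 0 0 40;0 0 0 0 0 0 40;0 0 0 0 0 0 40;0 0 0 0 0 0 40",
)

```text
time: 46.8
tcp_pos: [0.4387, -0.1506, 0.0759]
ee_rot: [[0.017, 1.0, -0.0], [1.0, -0.017, 0.0], [0.0, -0.0, -1.0]]
wrist_force: [-0.4, -0.3, -1.4]
width: 0.0603
```

```bash
python3 go.py 438.4 -151 48 89
```

```text
t 46.8 tcp [ 438.7 -150.6   75.9] head 89.0 tilt [ 0. -0.] rz 0.001 shift tool before turn [-0.0004 -0.0003  0.0279] after [-0.0004 -0.0003  0.0279] F [-0.4 -0.3 -1.4] w 0.0603 q [-0.59  0.44  1.77 -0.    0.94 -2.14]
```

Down, release, up, then back to the tape at (510.6, 390.3).

Request:
arm_command(
  series="0 0 0.01 0 0 0 40;0 0 0.01 0 0 0 40;0 0 0.0075 0 0 0 40;0 0 0 0 0 0 40;0 0 0 0 0 0 40;0 0 0 0 0 0 100;0 0 0 0 0 0 100;0 0 0 0 0 0 100;0 0 0 0 0 0 100;0 0 -0.01 0 0 0 100",
)

```text
time: 48.05
tcp_pos: [0.4384, -0.1505, 0.0584]
ee_rot: [[0.017, 1.0, -0.001], [1.0, -0.017, 0.001], [0.001, -0.001, -1.0]]
wrist_force: [0.2, 0.3, 0.6]
width: 0.0882
```

Request:
arm_command(
  series="0 0 -0.03 0 0 0 100;0 0 -0.04 0 0 0 100;0 0 -0.03 0 0 0 100;0.0494 0.0056 0 0 0 0 100;0.0494 0.0056 0 0 0 0 100;0.0494 0.0056 0 0 0 0 100;0.0494 0.0056 0 0 0 0 100;0.0494 0.0056 0 0 0 0 100;0.0494 0.0056 0 0 0 0 100;0.0494 0.0056 0 0 0 0 100",
)

```text
time: 49.3
tcp_pos: [0.4837, 0.1962, 0.1592]
ee_rot: [[0.017, 1.0, 0.001], [1.0, -0.017, 0.0], [0.0, 0.001, -1.0]]
wrist_force: [-0.0, -0.7, 0.1]
width: 0.088
```

Request:
arm_command(
  series="0.0494 0.0056 0 0 0 0 100;0.0494 0.0056 0 0 0 0 100;0.0494 0.0056 0 0 0 0 100;0.0494 0.0056 0 0 0 0 100;0 0 0 0 0 0 100;0 0 0 0 0 0 100;0 0 0 0 0 0 100;0 0 0 0 0 0 100;0 0 0 0 0 0 100;0 0 0 0 0 0 100",
)

```text
time: 50.55
tcp_pos: [0.5095, 0.3914, 0.1585]
ee_rot: [[0.017, 1.0, 0.0], [1.0, -0.017, -0.0], [-0.0, 0.0, -1.0]]
wrist_force: [0.3, -0.1, -0.4]
width: 0.0881
```

```bash
python3 go.py 510.6 390.3 45.5 89; python3 -c "
from h import *
snap('top','t7.png',(130,165,445,275),2.5)"
```

```text
t 50.55 tcp [509.5 391.4 158.5] head 89.0 tilt [-0.  0.] rz 0.0 shift tool before turn [-0.0011  0.0011  0.113 ] after [-0.0011  0.0011  0.113 ] F [ 0.3 -0.1 -0.4] w 0.0881 q [ 0.47  0.6   1.15 -0.    1.39 -1.08]
```

View pics/t7.png

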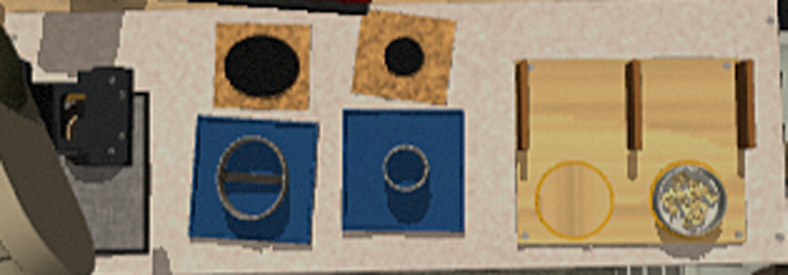

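The tin is back in its ring at (689,200) and both dies are undisturbed. Picking up the tape now.

Request:
arm_command(
  series="-0.001 0.001 0.03 0 0 0 100;0 0 0.03 0 0 0 100;0 0 0.03 0 0 0 100;0 0 0.015 0 0 0 100;0 0 0.0075 0 0 0 100;0 0 0 0 0 0 100;0 0 0 0 0 0 40;0 0 0 0 0 0 40;0 0 0 0 0 0 40;0 0 0 0 0 0 40",
)

```text
time: 51.85
tcp_pos: [0.5105, 0.3907, 0.0463]
ee_rot: [[0.017, 1.0, 0.0], [1.0, -0.017, 0.0], [0.0, 0.0, -1.0]]
wrist_force: [-0.0, 0.2, 2.1]
width: 0.0585
```

Request:
arm_command(
  series="0 0 0 0 0 0 40;0 0 0 0 0 0 40;0 0 -0.01 0 0 0 40;0 0 -0.02 0 0 0 40;0 0 -0.03 0 0 0 40;0 0 -0.03 0 0 0 40;0 0 -0.02 0 0 0 40;0 0 0 0 0 0 40;0 0 0 0 0 0 40;0 0 0 0 0 0 40",
)

```text
time: 53.1
tcp_pos: [0.5101, 0.3904, 0.1548]
ee_rot: [[0.017, 1.0, -0.002], [1.0, -0.017, -0.001], [-0.001, -0.002, -1.0]]
wrist_force: [0.5, 0.6, -0.2]
width: 0.0584
```

```bash
python3 go.py 439.4 -48.4 156 89
```

```text
t 53.1 tcp [510.1 390.4 154.8] head 89.0 tilt [-0.001 -0.002] rz 0.001 shift tool before turn [-0.44   -0.0633 -0.0007] after [-0.44   -0.063  -0.0012] F [ 0.5  0.6 -0.2] w 0.0584 q [ 0.47  0.61  1.15 -0.    1.39 -1.08]
```

Request:
arm_command(
  series="-0.044 -0.0063 0 0 0 0 40;-0.044 -0.0063 0 0 0 0 40;-0.044 -0.0063 0 0 0 0 40;-0.044 -0.0063 0 0 0 0 40;-0.044 -0.0063 0 0 0 0 40;-0.044 -0.0063 0 0 0 0 40;-0.044 -0.0063 0 0 0 0 40;-0.044 -0.0063 0 0 0 0 40;-0.044 -0.0063 0 0 0 0 40;-0.044 -0.0063 0 0 0 0 40",
)

```text
time: 54.35
tcp_pos: [0.4395, -0.0496, 0.1556]
ee_rot: [[0.017, 1.0, -0.001], [1.0, -0.017, 0.0], [0.0, -0.001, -1.0]]
wrist_force: [0.2, -0.4, -0.3]
width: 0.0582
```

Request:
arm_command(
  series="0 0 0 0 0 0 40;0 0 0 0 0 0 40;0 0 0.03 0 0 0 40;0 0 0.03 0 0 0 40;0 0 0.02 0 0 0 40;0 0 0.01 0 0 0 40;0 0 0 0 0 0 40;0 0 0 0 0 0 40;0 0 0 0 0 0 40;0 0 0 0 0 0 40",
)

```text
time: 55.6
tcp_pos: [0.4402, -0.0483, 0.0663]
ee_rot: [[0.017, 1.0, 0.001], [1.0, -0.017, -0.0], [-0.0, 0.001, -1.0]]
wrist_force: [-0.1, -0.1, -0.5]
width: 0.0583
```

```bash
python3 go.py 439.4 -48.4 48 89
```

```text
t 55.6 tcp [440.2 -48.3  66.3] head 89.0 tilt [-0.     0.001] rz 0.001 shift tool before turn [-0.0001 -0.0008  0.0183] after [-0.0001 -0.0008  0.0183] F [-0.1 -0.1 -0.5] w 0.0583 q [-0.38  0.43  1.84  0.    0.88 -1.93]
```

Request:
arm_command(
  series="0 -0.0006 0.008 0 0 0 40;0 0 0.006 0 0 0 40;0 0 0.0038 0 0 0 40;0 0 0 0 0 0 40;0 0 0 0 0 0 40;0 0 0 0 0 0 100;0 0 0 0 0 0 100;0 0 0 0 0 0 100;0 0 0 0 0 0 100;0 0 -0.01 0 0 0 100",
)

```text
time: 56.85
tcp_pos: [0.4391, -0.0481, 0.0581]
ee_rot: [[0.017, 1.0, -0.001], [1.0, -0.017, 0.0], [0.0, -0.001, -1.0]]
wrist_force: [-0.3, -0.5, -0.4]
width: 0.0882
```

Request:
arm_command(
  series="0 0 -0.03 0 0 0 100;0 0 -0.04 0 0 0 100;0 0 -0.03 0 0 0 100;0.05 0 0 0 0 0 100;0.05 0 0 0 0 0 100;0.05 0 0 0 0 0 100;0.05 0 0 0 0 0 100;0.05 0 0 0 0 0 100;0.05 0 0 0 0 0 100;0.05 0 0 0 0 0 100",
)

```text
time: 58.1
tcp_pos: [0.445, 0.3034, 0.1589]
ee_rot: [[0.017, 1.0, 0.001], [1.0, -0.017, 0.0], [0.0, 0.001, -1.0]]
wrist_force: [0.3, -0.3, 0.2]
width: 0.0883
```

Request:
arm_command(
  series="0.05 0 0 0 0 0 100;0.05 0 0 0 0 0 100;0 0 0 0 0 0 100;0 0 0 0 0 0 100;0 0 0 0 0 0 100;0 0 0 0 0 0 100;0 0 0 0 0 0 100;0 0 0 0 0 0 100;0 0 0 0 0 0 100;0 0 0 0 0 0 100",
)

```text
time: 59.35
tcp_pos: [0.447, 0.4017, 0.1581]
ee_rot: [[0.017, 1.0, -0.0], [1.0, -0.017, -0.0], [-0.0, -0.0, -1.0]]
wrist_force: [-0.5, -0.8, 0.2]
width: 0.088
```

```bash
python3 - <<'E'
from h import *
im=snap('top','t8.png',(130,165,445,275),2.5);b,g,r=[im[...,i].astype(int) for i in range(3)]
m=im.max(2)<60;m[:,:345]=0;m[:,375:]=0;m[:228]=0;m[262:]=0
print("tape",rect('top',m,.061,100))
hsv=cv2.cvtColor(im,cv2.COLOR_BGR2HSV)
for n,(x0,y0,x1,y1),z in(("heel",(212,214,248,256),.070),("round",(276,217,306,250),.074)):
    m=np.zeros(im.shape[:2],bool);m[y0:y1,x0:x1]=(r>70)[y0:y1,x0:x1]
    print(n,rect("top",m,z,30))
c=ray('top',(130+(689+.5)/2.5-.5,165+(200+.5)/2.5-.5),.062);print("tin approx",c)
E
python3 go.py 439 390 160 89
```

```text
tape [(511.5, [438.2, -46.1, 57.9, 55.7, 88.2])]
heel [(710.0, [466.6, 243.8, 60.0, 73.2, 89.1])]
round [(245.5, [471.3, 105.1, 39.7, 39.7, 88.8])]
tin approx [ 0.437773   -0.14652262  0.062     ]
t 59.4 tcp [447.  401.7 158.1] head 89.0 tilt [-0. -0.] rz 0.001 shift tool before turn [-0.0118 -0.0078 -0.0019] after [-0.0118 -0.0078 -0.0019] F [-0.   0.2  0.4] w 0.088 q [ 0.54  0.53  1.28 -0.    1.33 -1.02]
```

View pics/t8.png

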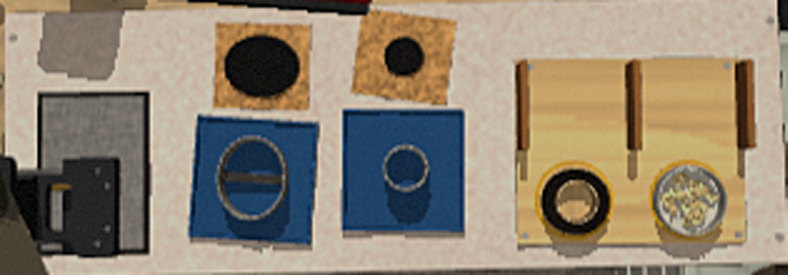

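All is in place, but the tape reads about 2 mm and the tin about 3 mm toward +y of where they stood. I'm checking the tin against the first picture before deciding.

```bash
python3 - <<'E'
from h import *
im=snap('top');a=cv2.imread("pics/top0.png")
for n,(x0,y0,x1,y1) in(("tin",(394,232,420,258)),("tape",(348,232,374,258)),("rack",(334,258,440,270)),("card",(215,170,315,205))):
    t=cv2.cvtColor(a[y0:y1,x0:x1],6);s=cv2.cvtColor(im[y0-6:y1+6,x0-6:x1+6],6)
    k=4;t=cv2.resize(t,None,fx=k,fy=k,interpolation=2);s=cv2.resize(s,None,fx=k,fy=k,interpolation=2)
    r=cv2.matchTemplate(s,t,5);_,v,_,l=cv2.minMaxLoc(r);print(n,round(v,3),"dpx",l[0]/k-6,l[1]/k-6)
E
```

```text
tin 0.931 dpx -1.0 0.0
tape 0.926 dpx -1.5 0.0
rack 0.963 dpx -0.75 0.0
card 0.999 dpx 0.0 0.0
```

The shift is about 2–3 mm, close to the camera's own accuracy, and both things lie inside their rings. I'm handing in.

```bash
python3 -c "
from bench import *
print(job_done(), get_state()['time'])"
```

```text
the job is handed in; nothing more can be done
the job is handed in; nothing more can be done
```

The job is handed in after about 59 s of the 134 s allowed, with everything done in the order asked. I moved the tape roll and tin to the mat and the heel die to the left (+y) tray. The round die went to the other tray, then the tin and tape went back to their yellow rings.

**Last checks (top camera):**
- **Heel die:** centre at (467, 244) mm; its tray centre is (465, 245).
- **Round die:** centre at (471, 105) mm; its tray centre is (471, 107).
- **Hand:** open and well clear of everything at the end. No wrist force reported after a move was above about 5 N.

**What disagreed:**
- **Heel die orientation:** it stood with its 74 mm side along the rack's x, not across the rack as the text says. I gripped it over that length (opening 73.4 mm), not over its 64 mm width, and set it in the tray the same way round.
- **Tape and tin positions:** compared with the first picture, both are about 2–3 mm further toward +y than at the start. That is close to the camera's 2 mm accuracy and both look inside their rings, so I left them.

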